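# Stock the chilled sauce case and latch its door

### The arm

A 7-joint arm with a two-finger parallel gripper is mounted at the origin on the work surface. World frame = base frame: x ahead of the robot, y to its left, z up, the work surface at z = 0. Lengths are in m, angles in rad, forces in N, time in s.
With the tool pointing down it reaches from about 0.425 to 0.975 m from the base axis. Payload 16.7 kg.
Tool frame: the origin (TCP) lies at the very end of the fingers, on their centre line; the grasp point (between the pads) lies robot.tcp_to_grasp behind it (robot.tcp_to_grasp is the distance from the TCP to the grasp point, in m); z points along the fingers, y is the line along which they close (so a half turn about z gives the same grasp; the last joint's range is limited). The gripper opens to 85 mm and grips with 20 to 120 N. Pads are 22 mm wide; open, the fingers measure 114 mm over their backs; the gripper's body (76 mm by 85 mm) begins 54 mm behind the grasp point. The pads swing forward as they close: fully open they stand 13 mm farther back than shut.
Start: joints at [1.181, 0.426, 0.074, 1.606, -0.034, 1.111, -0.067], TCP at [0.161, -0.655, 0.231] pointing down, gripper open.
Joint ranges: [-2.85, 2.85], [-0.5, 2.14], [-1.23, 1.37], [0.21, 2.46], [-1.02, 4.16], [0.16, 2.05], [-2.73, 2.73]. Speed limits (rad/s): [1.89, 1.89, 2.39, 2.39, 3.01, 3.01, 3.01].

### API

Orientations are given as a unit quaternion [w, x, y, z].
In Python, from bench import robot gives the robot as it stands.
- The arm moves only by the shell command python3 -m crank 'ROWS' [OPENING] [FORCE]. ROWS is JSON, a list of rows, each an object with "linear": the shift along the tool's x, y, z in mm, a list of three; "dr": the turn, a rotation vector about the tool's x, y, z in rad, a list of three. A call has 1 to 12 rows; each row shifts and turns the commanded pose from where the row before left it, along the tool's axes as they then stand; what a row does not reach is not made up. A row lasts 1/12 s, in which the tool goes at most 41.7 mm and 7.16 degrees, less where a joint would pass 70% of its speed; a pose out of reach is approached as far as the arm can. A call with a gripper value outside its range is refused whole. OPENING is the opening, from 0 (shut) to 1 (fully open), set as the call begins (- or left out, the last holds). The fingers move at their own pace and stop on an object; FORCE is the grip in N (left out, the last holds). Time passes only in rows, so rows that do not move let the fingers close. It gives the time, the measured TCP pose, the force, the opening and the grip force at its end, in the units of the state.
- robot.get_state(): the state, without advancing time (a new reading comes with each control period).
- robot.read_camera(name): name is "side" or "top" or "wrist"; returns a dict with "frame" (420x560x3 uint8, red, green, blue), "depth" (420x560 float32, m along the optical axis (not along the pixel's ray), 0 where there is no reading), "fovy" (degrees; the focal length in pixels is half the picture's height over the tangent of half this angle, whatever the lens; pixels are square), "cx", "cy" (the principal point, pixels), "dist" ([k1, k2, p1, p2, k3] as OpenCV has them; the pictures are not rectified), "camera_from_world" (4x4, takes a point from world to camera coordinates). Camera axes: x right, y down, z forward; pixel columns grow to the right and rows downward; lengths in m; the calibration is good to about 2 mm. A picture is of the moment at which its call begins.
- robot.job_done(): hands the job in; it is judged then, once.
The state is a dict: "time": time; "q": joint angles; "joint_velocities": joint speeds; "joint_torque": joint torques, N m; "tcp_pos": TCP position; "orientation": TCP orientation; "contact_force": force on the tool from outside, world axes, zero at the start; "ft_torque": the same for the moment, N m; "width": opening from 0.0 (shut) to 1.0 (fully open); "gripper_force": force on a finger pad.
Only numpy, scipy, OpenCV 4.12 (cv2) and the standard library are available. Lean on these libraries where they do the work, as an engineer would, in place of code of your own. Each camera call takes 0.05 s, during which the arm holds its last target. There are 200 camera calls.

### The job

Put the red ragu tub upright into the white pulled-out tray of the small chilled case, slide the tray fully home, and then push the door shut until its sprung latch snaps in, so that it stays shut by itself. Ease the door on: no slamming, and as it goes over the catch never press on it with more than about 18 N. Leave the pesto tub, the jar and the bottle where they stand.

Things in the scene. Friction and masses are not known exactly. Their poses are not given: they have to be found in the camera images.
- ragu_tub_mid (a point): the loose round sauce tub with red-brown contents and a pale pink lid: 48 mm tall, 56 mm across at the foot, 62 mm under the lid, lid 65 mm across and 7 mm thick, about 0.2 kg. The point is its centre, 24 mm above its underside; z is up along its axis. It starts upright on the counter (counter top z = 0), to the right of the case.
- case: the small chilled case, fixed to the counter: aluminium with a black base, 200 mm deep, 270 wide, 120 high. Origin at the centre of its underside; +x points into the case from its open front, +y left as the robot sees it, z up. In this frame the front face is the plane x = -100 mm, the opening y = -95 to +103, z = 40 to 108 mm; the door's vertical hinge line is at x = -118, y = +115 mm.
- catch (a point): nominal place of the catch plate's brass lip, right of the opening, 80 mm above the counter; axes of the case. The bolt rides over it and drops in behind. The plate (20 mm wide, 48 deep, 35 high) and its rubber door stop sit in slots, up to 9 mm farther in or out than nominal, unmeasured and different each time; the stop lets the door go only about 2 mm past the point where the bolt drops in.
- tray_in (a point): on the white tray's inner floor, 55 mm behind the outer face of its front lip and midway between its sides; the point at which to set the tub. Same axes as the case. The tray is 140 mm long, 170 mm wide; its floor is 45.5 mm above the counter; the front lip stands 42 mm above the floor, side and back rims 14 mm. The case's roof covers whatever lies behind the case's front face.
- tray_front (a point): the middle of the outer (robot-side) face of the tray's front lip, 71.5 mm above the counter (16 mm below the lip's top edge); push here along the case's +x to slide the tray in. Same axes as the case.
- tray (a joint): how far the tray is pulled out, m: 0 is fully home against its stop (the lip then stands 6 mm out of the case's front face, clear of the door), 0.14 fully out. Slides with about 2 N of friction and stays where it is left.
- door (a joint): door angle, rad: 0 is shut (nominal latched position), positive is open, 1.57 stands straight out towards the robot on the left side of the opening. Opens clockwise from above. A latched door rests within 0.045 rad of 0; the bolt first meets the catch at about 0.02 to 0.12 rad, and a weak sprung buffer (2 to 5 N) throws an unlatched door back ajar. The open door stays where it is left.
- door_pivot (a point): the door leaf: aluminium frame with a glass pane, 215 mm wide, 72 mm high (z = 44 to 116 mm above the counter), 16 mm thick, 0.45 kg. The point is on the hinge line 43 mm above the counter, in the plane of the leaf's back; the leaf runs along its -y, the outer face is the plane x = -16 mm of this frame, z up. A black pull strip, 10 mm wide and 10 mm proud, runs up the outer face 203 to 213 mm from the hinge.
- push_area (a point): on the outer face of the door leaf, 175 mm from the hinge line, 57 mm above the point door_pivot (100 mm above the counter, 16 mm below the top edge): a clear flat area near the latch, where about 7 to 12 N takes the bolt over the catch (twice that at half the distance from the hinge). +x of this frame points through the leaf in the direction in which the door closes.
- bolt (a joint): how far the brass bevelled bolt on the door's free edge is pressed in, m: 0 is sprung fully out (9 mm proud of the door's edge), 0.0105 fully in. It reads up to about 0.0075 while it rides over the catch and falls back below 0.003 as it snaps in.
- pesto_tub: a tub like the ragu tub but green, standing on the counter; leave alone. Origin at the centre of its underside.
- olive_jar: a green glass jar, 60 mm across and 110 mm tall, right of the case; leave alone. Origin at the centre of its underside.
- oil_bottle: an amber glass bottle, 60 mm across and 200 mm tall, left of and behind the case; leave alone. Origin at the centre of its underside.
Not all that is in view belongs to the job. Several things look just like the part that bears ragu_tub_mid: the one meant starts farthest to the robot's left.

How it is judged:
On the way, in this order (a step that is already met when the one before it is completed fails the run):
1. the ragu tub stands upright on the tray's floor (x of ragu_tub_mid in the frame of tray_in between -0.06 and 0.06 m and y of ragu_tub_mid in the frame of tray_in between -0.06 and 0.06 m and z of ragu_tub_mid in the frame of tray_in between 0.018 and 0.03 m and angle between ragu_tub_mid's own z axis and vertical below 0.15 rad), for 0.2 s.
2. the tray is fully home with the tub in it (all of step 1 and value of joint tray below 0.006 m), for 0.2 s.
At the end, for the whole second after the job is handed in: The tub stands upright (within 0.15 rad) on the tray's floor, the tray is within 6 mm of fully home, the door is shut (angle under 0.055 rad) and at rest with its bolt sprung out behind the catch (pressed in less than 3 mm) (all of step 2 and value of joint door below 0.055 rad and value of joint bolt below 0.003 m and velocity of joint door between -0.05 and 0.05 rad/s); the robot touches nothing.
It fails at once if the robot presses on the nearly shut door (last 0.15 rad) with more than 18 N (value of joint door below 0.15 rad and contact force between any of the fingers, the arm and door above 18 N).
It fails at once if the door is slammed: faster than 1.2 rad/s in the last 0.2 rad (value of joint door below 0.2 rad and velocity of joint door below -1.2 rad/s).
It fails at once if the ragu tub is tipped by more than 0.6 rad (angle between ragu_tub_mid's own z axis and vertical above 0.6 rad).
It fails at once if the pesto tub, jar or bottle is moved by more than 20 mm (distance of any of pesto_tub, olive_jar, oil_bottle from where it was at the start of the episode above 0.02 m).
It also fails if it takes over 72 s, if anything falls off the work surface, if the arm or the gripper's body presses on something with over 40 N, if the wrist force passes 120 N, or if a joint passes its speed limit or range.

## Working session

There is one attempt and no reset: what is moved stays moved. The work goes in short steps, Python scripts to look and compute and a shell command to move; the robot and the scene stay as the last step left them, time stands still between calls to the robot, and variables do not carry over. Pictures are saved under pics/ and viewed, at most 10 in all, crops included, and the job is handed in when it is done.

```bash
mkdir -p pics; ls
cat > h.py <<'E'
import numpy as np, cv2, json
from bench import robot
def cam(n):
    c=robot.read_camera(n); f=210/np.tan(np.radians(c['fovy'])/2)
    c['K']=np.array([[f,0,c['cx']],[0,f,c['cy']],[0,0,1]]); c['D']=np.array(c['dist'],float); c['T']=np.array(c['camera_from_world']); return c
def save(c,name,roi=None,s=1):
    im=c['frame'][:,:,::-1]
    if roi: x0,y0,x1,y1=roi; im=im[y0:y1,x0:x1]
    cv2.imwrite('pics/'+name,cv2.resize(im,None,fx=s,fy=s,interpolation=cv2.INTER_CUBIC))
def pt(c,u,v,z=None):
    x,y=cv2.undistortPoints(np.array([[[u,v]]],float),c['K'],c['D'])[0,0]
    R=c['T'][:3,:3];t=c['T'][:3,3]; o=-R.T@t; d=R.T@np.array([x,y,1])
    if z is None:
        dd=c['depth'][int(round(v)),int(round(u))]; return o+d*dd
    return o+d*(z-o[2])/d[2]
E
python3 - <<'E'
from h import *
import pickle
for n in ['top','side']:
    c=cam(n); save(c,n+'0.png',s=1.4); pickle.dump(c,open(n+'0.pkl','wb'))
s=robot.get_state(); print(s, robot.tcp_to_grasp)
E
```

```text
pics
{'time': 0.1, 'q': array([ 1.18051625,  0.42667325,  0.07384952,  1.6065566 , -0.03410031,
        1.11076805, -0.06709759]), 'joint_velocities': array([ 9.11319352e-04, -1.95829368e-03,  4.96165060e-05, -2.76820466e-03,
        8.36585978e-04,  9.16977380e-04, -4.11013763e-04]), 'joint_torque': array([ 5.28038116e-03, -9.51542687e+01,  3.77074733e+00, -4.64412689e+01,
        1.96884340e-02,  6.47532142e-03,  3.94786309e-05]), 'tcp_pos': array([ 0.16085015, -0.65517802,  0.23067198]), 'orientation': array([-5.62765418e-04,  9.92763303e-01,  1.20086205e-01, -1.08031094e-04]), 'contact_force': array([-0.88917339,  0.11398156,  0.89362535]), 'ft_torque': array([ 0.0450146 ,  0.01519574, -0.00014753]), 'gripper_force': 0.0, 'width': 0.9973714310514871} 0.0187
```

View pics/top0.png

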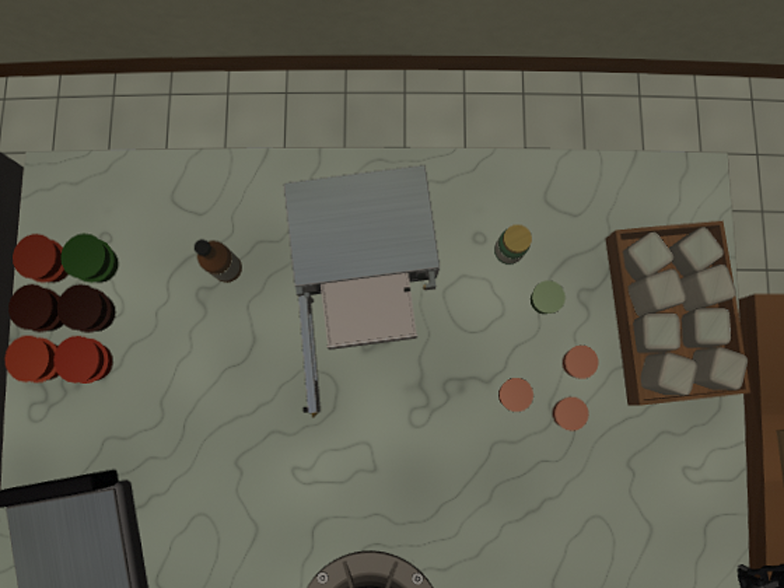

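View pics/side0.png

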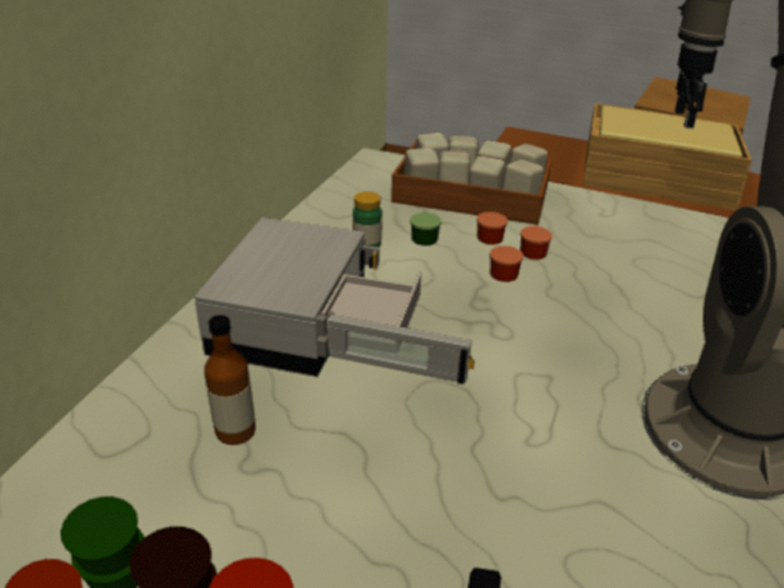

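Top view (1.4x): the case roof spans (284,183)–(438,270), the tray's front lip runs (328,347)–(415,337), and the door stands out at (305,290)–(312,412). The three ragu tubs are at (516,394), (580,362) and (571,413), so the leftmost is (516,394). Next I'll enlarge the top view to get precise pixels.

Run:
```python
from h import *
import pickle
c=pickle.load(open('top0.pkl','rb')); save(c,'topc.png',(190,105,390,305),3)
hsv=cv2.cvtColor(c['frame'],cv2.COLOR_RGB2HSV)
m=((hsv[...,0]<12)&(hsv[...,1]>90)&(hsv[...,2]>90)).astype(np.uint8); m[:, :340]=0;m[:,425:]=0;m[:240]=0;m[310:]=0
n,l,st,ce=cv2.connectedComponentsWithStats(m)
for i in range(1,n):
    if st[i,4]>50: print(ce[i],st[i],pt(c,*ce[i],z=.048),pt(c,*ce[i]))
```

```text
[414.45783133 258.04819277] [404 247  21  23 415] [ 0.50217702 -0.40158301  0.048     ] [ 0.50206155 -0.40107829  0.04991215]
[368.40486726 281.49336283] [357 270  24  24 452] [ 0.43946343 -0.2758875   0.048     ] [ 0.43944073 -0.27560951  0.04962668]
[407.83219955 295.05668934] [396 284  24  23 441] [ 0.40343307 -0.38121228  0.048     ] [ 0.40348988 -0.38010091  0.0524656 ]
```

View pics/topc.png

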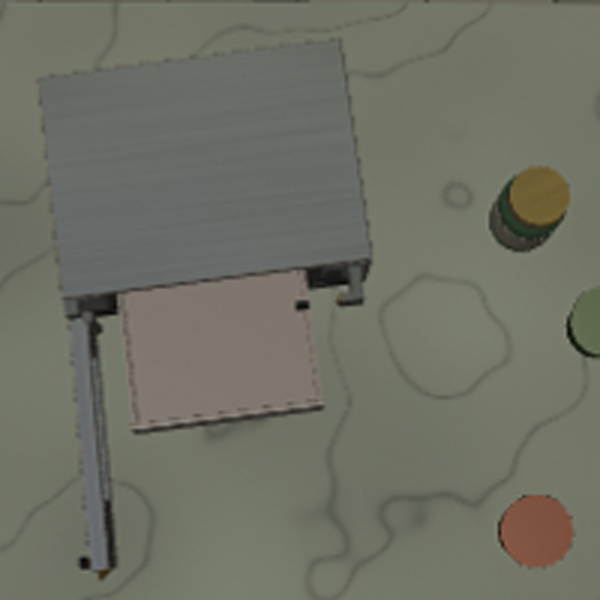

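The crop shows: roof corners at (40,78), (340,40), (370,260), (63,297); tray lip top outer edge from (133,432) to (322,408); door top from the hinge side (83,318) to the free end (103,570); a black strip at (84,563) on the outer side.

Run:
```python
from h import *
import pickle
np.set_printoptions(precision=4,suppress=True)
c=pickle.load(open('top0.pkl','rb'))
P=lambda u,v,z=None: pt(c,190+u/3,105+v/3,z)
R=[P(u,v,.12) for u,v in [(40,78),(340,40),(370,260),(63,297)]]
for r in R: print(r)
obj=np.array([[.1,.135],[.1,-.135],[-.1,-.135],[-.1,.135]]); W=np.array(R)[:,:2]
a=obj-obj.mean(0); b=W-W.mean(0); th=np.arctan2((a[:,0]*b[:,1]-a[:,1]*b[:,0]).sum(),(a*b).sum()); Rm=np.array([[np.cos(th),-np.sin(th)],[np.sin(th),np.cos(th)]])
print('case',W.mean(0),th,'resid',b-a@Rm.T)
L=[P(133,432,.0875),P(322,408,.0875)]
print('lip',L, [Rm.T@(l[:2]-W.mean(0)) for l in L])
h=P(83,318,.116)[:2]; e=P(103,568,.116)[:2]
print('door', h,e,Rm.T@(h-W.mean(0)),Rm.T@(e-W.mean(0)))
print('roof depth', P(200,170), 'tray floor',P(220,350))
```

```text
[0.8301 0.1638 0.12  ]
[ 0.8653 -0.1     0.12  ]
[ 0.6682 -0.1252  0.12  ]
[0.6348 0.1383 0.12  ]
case [0.7496 0.0192] 0.12904441528198007 resid [[-0.0013 -0.0022]
 [-0.0008  0.0018]
 [ 0.0003  0.0023]
 [ 0.0018 -0.002 ]]
lip [array([0.5216, 0.0791, 0.0875]), array([ 0.5434, -0.085 ,  0.0875])] [array([-0.2184,  0.0887]), array([-0.2179, -0.0768])]
door [0.6173 0.1211] [0.4046 0.0999] [-0.1181  0.1181] [-0.3318  0.1244]
roof depth [0.7456 0.0216 0.1255] tray floor [0.5997 0.0058 0.0433]
```

```bash
cat >> h.py <<'E'
from scipy.spatial.transform import Rotation as Ro
def togo(p,yaw=0.129,rot=None,st=None):
    s=st or robot.get_state(); q=s['orientation']; R=Ro.from_quat([q[1],q[2],q[3],q[0]])
    g=rot if rot is not None else Ro.from_euler('z',yaw)*Ro.from_euler('x',np.pi)
    np.set_printoptions(precision=4,suppress=True)
    print('t',s['time'],'tcp',s['tcp_pos'],'dr',(R.inv()*g).as_rotvec(),'lin mm (cur axes)',1e3*R.inv().apply(np.array(p)-s['tcp_pos']),'F',s['contact_force'],'w',s['width'],'g',s['gripper_force'])
E
python3 -m crank '[{"linear":[0,0,0],"dr":[0,0,0.056]},{"linear":[0,0,0],"dr":[0,0,0.056]},{"linear":[20,-21,0],"dr":[0,0,0]},{"linear":[27,-29,0],"dr":[0,0,0]},{"linear":[27,-29,0],"dr":[0,0,0]},{"linear":[27,-29,0],"dr":[0,0,0]},{"linear":[27,-29,0],"dr":[0,0,0]},{"linear":[27,-29,0],"dr":[0,0,0]},{"linear":[27,-29,0],"dr":[0,0,0]},{"linear":[27,-29,0],"dr":[0,0,0]},{"linear":[27,-29,0],"dr":[0,0,0]},{"linear":[27,-29,0],"dr":[0,0,0]}]' 1 40
python3 -c "
from h import *
togo([.4395,-.276,.231])"
```

```text
time: 1.1
tcp_pos: [0.3862, -0.3402, 0.2313]
orientation: [-0.0, 0.998, 0.064, -0.0]
contact_force: [1.5, -0.6, -0.5]
width: 1.002
gripper_force: 0.0
t 1.1 tcp [ 0.3862 -0.3402  0.2313] dr [-0.0001  0.0001 -0.0003] lin mm (cur axes) [ 61.1488 -56.8575   0.2738] F [ 1.4774 -0.6487 -0.4914] w 1.0020546678499482 g 0.0
```

```bash
python3 -m crank '[{"linear":[24,-22,0],"dr":[0,0,0]},{"linear":[24,-22,0],"dr":[0,0,0]},{"linear":[10,-10,0],"dr":[0,0,0]},{"linear":[0,0,0],"dr":[0,0,0]},{"linear":[0,0,0],"dr":[0,0,0]},{"linear":[0,0,0],"dr":[0,0,0]}]'
python3 -c "
from h import *
togo([.4395,-.276,.026])
c=cam('wrist');save(c,'wr1.png')"
```

```text
time: 1.6
tcp_pos: [0.4355, -0.2817, 0.2311]
orientation: [-0.0, 0.998, 0.064, -0.0]
contact_force: [-0.9, -0.5, 0.1]
width: 0.998
gripper_force: 0.0
t 1.6 tcp [ 0.4355 -0.2817  0.2311] dr [-0.      0.0005 -0.001 ] lin mm (cur axes) [  4.7672  -5.1405 205.1329] F [-0.8944 -0.5294  0.1174] w 0.9982030582890076 g 0.0
```

View pics/wr1.png

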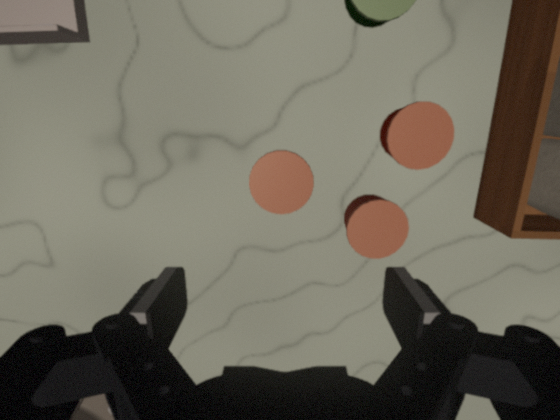

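The wrist view shows the target tub at (281,182), centred between the fingers at u≈285. The other two tubs are well clear, to the right.

```bash
python3 -m crank '[{"linear":[5,-5,15],"dr":[0,0,0]},{"linear":[0,0,30],"dr":[0,0,0]},{"linear":[0,0,30],"dr":[0,0,0]},{"linear":[0,0,30],"dr":[0,0,0]},{"linear":[0,0,15],"dr":[0,0,0]},{"linear":[0,0,0],"dr":[0,0,0]},{"linear":[0,0,0],"dr":[0,0,0]}]'
python3 -c "
from h import *
togo([.4395,-.276,.026])
c=cam('wrist')
hsv=cv2.cvtColor(c['frame'],cv2.COLOR_RGB2HSV)
m=((hsv[...,0]<12)&(hsv[...,1]>90)&(hsv[...,2]>110)).astype(np.uint8)
n,l,st,ce=cv2.connectedComponentsWithStats(m)
for i in range(1,n):
    if st[i,4]>500: print(ce[i],st[i],pt(c,*ce[i],z=.048),pt(c,*ce[i]))
"
```

```text
time: 2.23
tcp_pos: [0.4397, -0.2761, 0.1111]
orientation: [-0.0, 0.998, 0.064, -0.001]
contact_force: [-0.0, -0.3, -0.0]
width: 0.999
gripper_force: 0.0
t 2.2333 tcp [ 0.4397 -0.2761  0.1111] dr [-0.0008  0.0013 -0.0016] lin mm (cur axes) [-0.0601 -0.0451 85.1351] F [-0.0304 -0.2817 -0.0499] w 0.9991738970777301 g 0.0
[502.1436 153.9217] [ 451  103  103  103 8145] [ 0.505  -0.4024  0.048 ] [ 0.505  -0.4021  0.0485]
[286.8075 223.7908] [ 238  178   98   93 7123] [ 0.443 -0.276  0.048] [ 0.4428 -0.276   0.0475]
[444.3037 277.7683] [ 399  251   77   65 2805] [ 0.418  -0.3884  0.048 ] [ 0.418  -0.3884  0.0481]
```

```bash
python3 -m crank '[{"linear":[2,0,12],"dr":[0,0,0]},{"linear":[0,0,20],"dr":[0,0,0]},{"linear":[0,0,20],"dr":[0,0,0]},{"linear":[0,0,20],"dr":[0,0,0]},{"linear":[0,0,12],"dr":[0,0,0]},{"linear":[0,0,0],"dr":[0,0,0]},{"linear":[0,0,0],"dr":[0,0,0]}]' &&
python3 -m crank '[{"linear":[0,0,0],"dr":[0,0,0]},{"linear":[0,0,0],"dr":[0,0,0]},{"linear":[0,0,0],"dr":[0,0,0]},{"linear":[0,0,0],"dr":[0,0,0]},{"linear":[0,0,0],"dr":[0,0,0]},{"linear":[0,0,0],"dr":[0,0,0]},{"linear":[0,0,0],"dr":[0,0,0]},{"linear":[0,0,0],"dr":[0,0,0]},{"linear":[0,0,0],"dr":[0,0,0]}]' 0 40
```

```text
time: 2.87
tcp_pos: [0.4426, -0.2754, 0.0277]
orientation: [-0.0, 0.998, 0.064, -0.0]
contact_force: [0.3, 0.1, -0.7]
width: 1.001
gripper_force: 0.0
time: 3.62
tcp_pos: [0.4433, -0.2756, 0.029]
orientation: [0.001, 0.998, 0.064, 0.001]
contact_force: [-3.7, 1.8, 14.5]
width: 0.734
gripper_force: 40.0
```

```bash
python3 -m crank '[{"linear":[0,0,-8],"dr":[0,0,0]},{"linear":[0,0,-20],"dr":[0,0,0]},{"linear":[0,0,-30],"dr":[0,0,0]},{"linear":[0,0,-30],"dr":[0,0,0]},{"linear":[0,0,-25],"dr":[0,0,0]},{"linear":[0,0,-10],"dr":[0,0,0]},{"linear":[0,0,0],"dr":[0,0,0]},{"linear":[0,0,0],"dr":[0,0,0]}]'
python3 -c "
from h import *
togo([.588,.002,.152])
c=cam('wrist');save(c,'wr2.png')"
```

```text
time: 4.28
tcp_pos: [0.4424, -0.2753, 0.1505]
orientation: [0.0, 0.998, 0.064, 0.0]
contact_force: [-0.2, -0.5, -2.6]
width: 0.735
gripper_force: 44.6
t 4.2833 tcp [ 0.4424 -0.2753  0.1505] dr [ 0.0006 -0.0007 -0.0003] lin mm (cur axes) [ 179.9871 -256.2847   -1.5459] F [-0.1512 -0.4518 -2.5739] w 0.734870904083071 g 44.606398567557335
```

View pics/wr2.png

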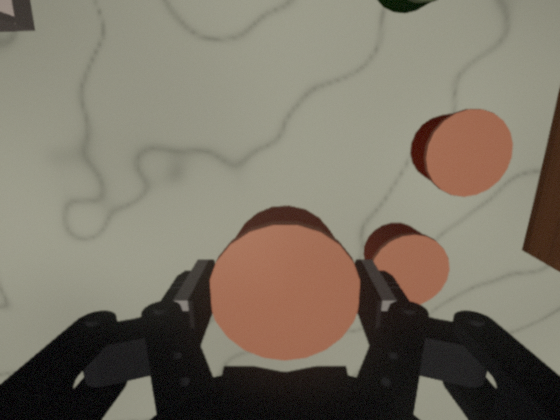

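The tub is held level between the fingers, with the lid centred at about (286,288). I'll carry it to above the tray.

```bash
python3 -m crank '[{"linear":[10,-14,-4],"dr":[0,0,0]},{"linear":[18,-26,0],"dr":[0,0,0]},{"linear":[20,-29,0],"dr":[0,0,0]},{"linear":[20,-29,0],"dr":[0,0,0]},{"linear":[20,-29,0],"dr":[0,0,0]},{"linear":[20,-29,0],"dr":[0,0,0]},{"linear":[20,-29,0],"dr":[0,0,0]},{"linear":[20,-29,0],"dr":[0,0,0]},{"linear":[18,-24,0],"dr":[0,0,0]},{"linear":[10,-14,0],"dr":[0,0,0]},{"linear":[4,-4,0],"dr":[0,0,0]},{"linear":[0,0,0],"dr":[0,0,0]}]' &&
python3 -m crank '[{"linear":[0,0,0],"dr":[0,0,0]},{"linear":[0,0,0],"dr":[0,0,0]},{"linear":[0,0,0],"dr":[0,0,0]},{"linear":[0,0,0],"dr":[0,0,0]}]'
python3 -c "
from h import *
togo([.588,.002,.077])
c=cam('wrist');save(c,'wr3.png')"
```

```text
time: 5.33
tcp_pos: [0.5878, 0.0034, 0.1525]
orientation: [-0.0, 0.998, 0.066, -0.001]
contact_force: [-0.5, -0.6, -1.5]
width: 0.731
gripper_force: 44.6
time: 5.67
tcp_pos: [0.5877, 0.0007, 0.1543]
orientation: [0.0, 0.998, 0.064, -0.0]
contact_force: [-0.4, -0.1, -1.5]
width: 0.733
gripper_force: 44.6
t 5.6667 tcp [0.5877 0.0007 0.1543] dr [ 0.0003  0.0002 -0.0017] lin mm (cur axes) [ 0.4504 -1.3055 77.2826] F [-0.4079 -0.1219 -1.5011] w 0.7331589442832259 g 44.62213413789868
```

View pics/wr3.png

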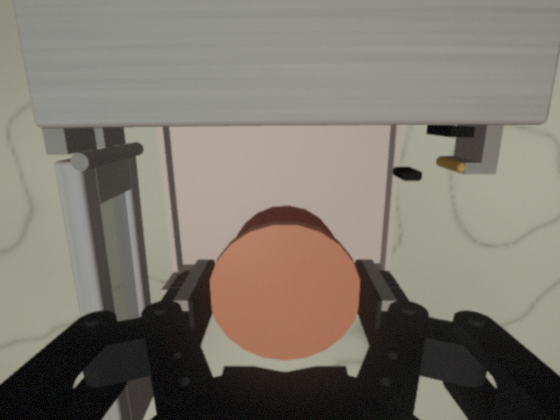

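The tub is centred over the tray, whose side rims are at u≈165–395. Now I'll lower it.

```bash
python3 -m crank '[{"linear":[0,0,8],"dr":[0,0,0]},{"linear":[0,0,16],"dr":[0,0,0]},{"linear":[0,0,20],"dr":[0,0,0]},{"linear":[0,0,16],"dr":[0,0,0]},{"linear":[0,0,8],"dr":[0,0,0]},{"linear":[0,0,4],"dr":[0,0,0]},{"linear":[0,0,2],"dr":[0,0,0]},{"linear":[0,0,1],"dr":[0,0,0]},{"linear":[0,0,1],"dr":[0,0,0]},{"linear":[0,0,0],"dr":[0,0,0]},{"linear":[0,0,0],"dr":[0,0,0]},{"linear":[0,0,0],"dr":[0,0,0]}]'
```

```text
time: 6.72
tcp_pos: [0.5883, 0.0018, 0.0788]
orientation: [0.0, 0.998, 0.064, 0.0]
contact_force: [1.6, -0.2, -1.7]
width: 0.732
gripper_force: 44.6
```

```bash
python3 -m crank '[{"linear":[0,0,1],"dr":[0,0,0]},{"linear":[0,0,1],"dr":[0,0,0]},{"linear":[0,0,1],"dr":[0,0,0]},{"linear":[0,0,0],"dr":[0,0,0]},{"linear":[0,0,0],"dr":[0,0,0]}]'; python3 -m crank '[{"linear":[0,0,1],"dr":[0,0,0]},{"linear":[0,0,0.5],"dr":[0,0,0]},{"linear":[0,0,0],"dr":[0,0,0]},{"linear":[0,0,0],"dr":[0,0,0]}]'
```

```text
time: 7.13
tcp_pos: [0.588, 0.0018, 0.0752]
orientation: [-0.0, 0.998, 0.064, -0.0]
contact_force: [0.1, 0.1, -1.6]
width: 0.734
gripper_force: 44.6
time: 7.47
tcp_pos: [0.5888, 0.0019, 0.0747]
orientation: [-0.0, 0.998, 0.064, 0.001]
contact_force: [-2.0, -0.1, 8.7]
width: 0.736
gripper_force: 45.4
```

Contact with the tray floor. Release and retreat upward.

```bash
python3 -m crank '[{"linear":[0,0,0],"dr":[0,0,0]},{"linear":[0,0,0],"dr":[0,0,0]},{"linear":[0,0,0],"dr":[0,0,0]},{"linear":[0,0,0],"dr":[0,0,0]},{"linear":[0,0,0],"dr":[0,0,0]},{"linear":[0,0,0],"dr":[0,0,0]},{"linear":[0,0,0],"dr":[0,0,0]}]' 1;  python3 -m crank '[{"linear":[0,0,-6],"dr":[0,0,0]},{"linear":[0,0,-12],"dr":[0,0,0]},{"linear":[0,0,-20],"dr":[0,0,0]},{"linear":[0,0,-30],"dr":[0,0,0]},{"linear":[0,0,-30],"dr":[0,0,0]},{"linear":[0,0,-12],"dr":[0,0,0]},{"linear":[0,0,0],"dr":[0,0,0]},{"linear":[0,0,0],"dr":[0,0,0]},{"linear":[0,0,0],"dr":[0,0,0]}]'
python3 - <<'E'
from h import *
import pickle
c=cam('wrist');save(c,'wr4.png');pickle.dump(c,open('wr4.pkl','wb'))
s=robot.get_state();print(s['tcp_pos'],s['q'])
E
```

```text
time: 8.05
tcp_pos: [0.5881, 0.0018, 0.0738]
orientation: [-0.0, 0.998, 0.064, -0.0]
contact_force: [0.0, -0.2, -0.6]
width: 0.996
gripper_force: 0.0
time: 8.8
tcp_pos: [0.5877, 0.0017, 0.1835]
orientation: [0.0, 0.998, 0.064, -0.0]
contact_force: [-0.2, -1.1, 0.2]
width: 1.0
gripper_force: 0.0
[0.58751251 0.00174244 0.1830874 ] [ 0.11869919  0.3490509  -0.28576985  1.83873154  0.1168144   0.97142046
 -1.65889233]
```

View pics/wr4.png

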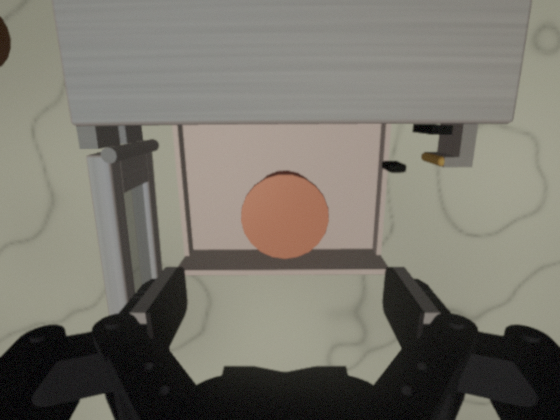

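The tub stands upright in the tray, with its lid at (285,215) and the front lip at v≈270. Now close the fingers, go in front of the lip, and push.

```bash
python3 -m crank '[{"linear":[-10,0,0],"dr":[0,0,0]},{"linear":[-20,0,0],"dr":[0,0,0]},{"linear":[-25,0,0],"dr":[0,0,0]},{"linear":[-22,0,0],"dr":[0,0,0]},{"linear":[-10,0,10],"dr":[0,0,0]},{"linear":[0,0,20],"dr":[0,0,0]},{"linear":[0,0,25],"dr":[0,0,0]},{"linear":[0,0,30],"dr":[0,0,0]},{"linear":[0,0,20],"dr":[0,0,0]},{"linear":[0,0,9],"dr":[0,0,0]},{"linear":[0,0,0],"dr":[0,0,0]},{"linear":[0,0,0],"dr":[0,0,0]}]' 0; python3 -m crank '[{"linear":[5,0,0],"dr":[0,0,0]},{"linear":[8,0,0],"dr":[0,0,0]},{"linear":[8,0,0],"dr":[0,0,0]},{"linear":[8,0,0],"dr":[0,0,0]},{"linear":[8,0,0],"dr":[0,0,0]},{"linear":[8,0,0],"dr":[0,0,0]},{"linear":[8,0,0],"dr":[0,0,0]},{"linear":[8,0,0],"dr":[0,0,0]}]'
python3 -c "
from h import *
togo([.7496-.117*.9917-.128*.004,.0192-.117*.1287+.004,.068])
"
```

```text
time: 9.85
tcp_pos: [0.5015, -0.0093, 0.07]
orientation: [-0.0, 0.998, 0.064, -0.0]
contact_force: [0.3, 0.1, 0.7]
width: -0.001
gripper_force: 0.0
time: 10.52
tcp_pos: [0.5631, -0.0014, 0.0698]
orientation: [-0.0, 0.998, 0.064, -0.0]
contact_force: [-2.0, -0.0, 2.2]
width: 0.001
gripper_force: 1.4
t 10.5167 tcp [ 0.5631 -0.0014  0.0698] dr [-0.0001  0.0002 -0.0002] lin mm (cur axes) [70.6413 -0.4386  1.7651] F [-2.0144 -0.0236  2.2276] w 0.0013013404766023312 g 1.364913429133594
```

```bash
python3 -m crank '[{"linear":[8,0,0],"dr":[0,0,0]},{"linear":[8,0,0],"dr":[0,0,0]},{"linear":[8,0,0],"dr":[0,0,0]},{"linear":[8,0,0],"dr":[0,0,0]},{"linear":[8,0,0],"dr":[0,0,0]},{"linear":[8,0,0],"dr":[0,0,0]},{"linear":[6,0,0],"dr":[0,0,0]},{"linear":[4,0,0],"dr":[0,0,0]},{"linear":[3,0,0],"dr":[0,0,0]},{"linear":[2,0,0],"dr":[0,0,0]},{"linear":[0,0,0],"dr":[0,0,0]},{"linear":[0,0,0],"dr":[0,0,0]}]'; python3 -m crank '[{"linear":[2,0,0],"dr":[0,0,0]},{"linear":[2,0,0],"dr":[0,0,0]},{"linear":[1,0,0],"dr":[0,0,0]},{"linear":[0,0,0],"dr":[0,0,0]},{"linear":[0,0,0],"dr":[0,0,0]}]'
```

```text
time: 11.52
tcp_pos: [0.625, 0.0063, 0.07]
orientation: [0.0, 0.998, 0.064, 0.0]
contact_force: [0.0, -0.7, -0.4]
width: -0.001
gripper_force: 0.0
time: 11.93
tcp_pos: [0.63, 0.0072, 0.0699]
orientation: [-0.0, 0.998, 0.064, 0.0]
contact_force: [-0.9, 1.0, 0.2]
width: -0.003
gripper_force: 0.0
```

```bash
python3 -m crank '[{"linear":[1.5,0,0],"dr":[0,0,0]},{"linear":[1.5,0,0],"dr":[0,0,0]},{"linear":[0,0,0],"dr":[0,0,0]},{"linear":[0,0,0],"dr":[0,0,0]}]'; python3 -m crank '[{"linear":[1.5,0,0],"dr":[0,0,0]},{"linear":[1.5,0,0],"dr":[0,0,0]},{"linear":[0,0,0],"dr":[0,0,0]}]'
```

```text
time: 12.27
tcp_pos: [0.633, 0.0077, 0.0699]
orientation: [-0.0, 0.998, 0.064, 0.0]
contact_force: [-0.6, 0.6, 0.8]
width: 0.0
gripper_force: 0.0
time: 12.52
tcp_pos: [0.6359, 0.008, 0.0698]
orientation: [-0.0, 0.998, 0.064, 0.0]
contact_force: [-1.1, -0.0, -0.6]
width: -0.001
gripper_force: 0.1
```

```bash
for i in 1; do :; done
python3 -m crank '[{"linear":[1.5,0,0],"dr":[0,0,0]},{"linear":[1.5,0,0],"dr":[0,0,0]},{"linear":[0,0,0],"dr":[0,0,0]}]'; python3 -m crank '[{"linear":[1.5,0,0],"dr":[0,0,0]},{"linear":[1,0,0],"dr":[0,0,0]},{"linear":[0,0,0],"dr":[0,0,0]}]'
```

```text
time: 12.77
tcp_pos: [0.6362, 0.008, 0.0694]
orientation: [0.0, 0.998, 0.064, -0.003]
contact_force: [-17.7, -1.2, 10.9]
width: 0.004
gripper_force: 8.7
time: 13.02
tcp_pos: [0.6363, 0.008, 0.069]
orientation: [0.001, 0.998, 0.064, -0.005]
contact_force: [-33.1, -2.3, 20.9]
width: -0.002
gripper_force: 16.3
```

The tray has reached its stop, shown by the sharp rise in force. Back off, lift, take a look, and move to the outside of the door.

```bash
python3 -m crank '[{"linear":[-6,0,0],"dr":[0,0,0]},{"linear":[-15,0,-5],"dr":[0,0,0]},{"linear":[-15,0,-25],"dr":[0,0,0]},{"linear":[-20,0,-30],"dr":[0,0,0]},{"linear":[-20,0,-30],"dr":[0,0,0]},{"linear":[-20,-10,-30],"dr":[0,0,0]},{"linear":[-15,-25,-10],"dr":[0,0,0]},{"linear":[-15,-25,0],"dr":[0,0,0]},{"linear":[-15,-25,0],"dr":[0,0,0]},{"linear":[-15,-25,0],"dr":[0,0,0]},{"linear":[-15,-25,0],"dr":[0,0,0]},{"linear":[-10,-20,0],"dr":[0,0,0]}]' 0;python3 -m crank '[{"linear":[0,0,0],"dr":[0,0,-0.06]},{"linear":[0,0,0],"dr":[0,0,-0.12]},{"linear":[0,0,0],"dr":[0,0,-0.12]},{"linear":[0,0,0],"dr":[0,0,-0.12]},{"linear":[0,0,0],"dr":[0,0,-0.12]},{"linear":[0,0,0],"dr":[0,0,-0.12]},{"linear":[0,0,0],"dr":[0,0,-0.12]},{"linear":[0,0,0],"dr":[0,0,-0.12]},{"linear":[0,0,0],"dr":[0,0,-0.12]},{"linear":[0,0,0],"dr":[0,0,-0.12]},{"linear":[0,0,0],"dr":[0,0,-0.12]},{"linear":[0,0,0],"dr":[0,0,-0.12]}]'
python3 - <<'E'
from h import *
import pickle
togo([.4386,.139,.092],yaw=1.70)
c=cam('top');save(c,'top1.png',(160,105,440,315),2.8);pickle.dump(c,open('top1.pkl','wb'))
E
```

```text
time: 14.02
tcp_pos: [0.4405, 0.1407, 0.2002]
orientation: [-0.0, 0.998, 0.065, 0.001]
contact_force: [1.0, 1.0, 0.6]
width: 0.002
gripper_force: 0.0
time: 15.02
tcp_pos: [0.442, 0.1393, 0.2001]
orientation: [0.0, 0.727, 0.687, 0.0]
contact_force: [-0.0, 0.1, -0.1]
width: -0.002
gripper_force: 0.0
t 15.0167 tcp [0.442  0.1393 0.2001] dr [ 0.0009 -0.0003 -0.1853] lin mm (cur axes) [ -0.5208  -3.5047 108.0678] F [-0.0072  0.1031 -0.0515] w -0.0020691922172585767 g 0.0
```

View pics/top1.png

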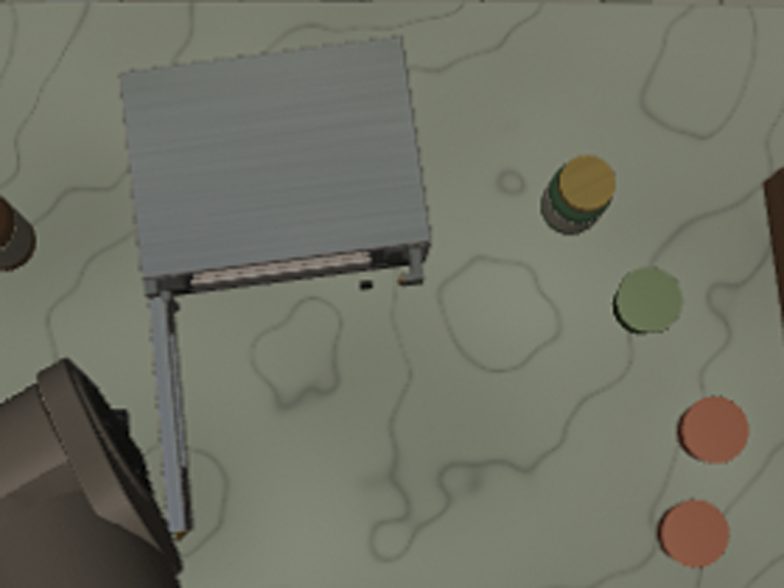

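The tray is home: its lip is just at the case front, around (190–370, 265). The door is still open, running (155,292)–(178,530). Now I'll descend outside the door.

```bash
python3 -m crank '[{"linear":[0,0,0],"dr":[0,0,-0.1]},{"linear":[0,0,8],"dr":[0,0,-0.085]},{"linear":[0,0,20],"dr":[0,0,0]},{"linear":[0,0,25],"dr":[0,0,0]},{"linear":[0,0,25],"dr":[0,0,0]},{"linear":[0,0,20],"dr":[0,0,0]},{"linear":[0,0,8],"dr":[0,0,0]},{"linear":[0,0,2],"dr":[0,0,0]},{"linear":[0,0,0],"dr":[0,0,0]},{"linear":[0,0,0],"dr":[0,0,0]}]'
cat >> h.py <<'E'
def case(p): 
    d=np.array(p[:2])-[.7496,.0192]; c,s=np.cos(.129),np.sin(.129); return np.array([c*d[0]+s*d[1],-s*d[0]+c*d[1]])
def door(off=.024):
    "angle and radius of the door if the tool touches it, from tcp"
    v=case(robot.get_state()['tcp_pos'])-[-.118,.115]; R=np.hypot(*v); r=np.sqrt(R*R-off*off)
    return np.arctan2(-v[0],-v[1])-np.arctan2(off,r), r
E
python3 -c "
from h import *
togo([.44,.139,.092],yaw=1.7); print(door(), case(robot.get_state()['tcp_pos']))"
```

```text
time: 15.9
tcp_pos: [0.4424, 0.1394, 0.0928]
orientation: [0.0, 0.663, 0.749, 0.001]
contact_force: [-1.0, -0.6, 0.7]
width: 0.001
gripper_force: 0.0
t 15.9 tcp [0.4424 0.1394 0.0928] dr [ 0.0013 -0.0003 -0.007 ] lin mm (cur axes) [-0.1462 -2.4307  0.8258] F [-1.0056 -0.5622  0.7157] w 0.0008486716272614746 g 0.0
(np.float64(1.6848233941307365), np.float64(0.17505312829217146)) [-0.2892  0.1588]
```

```bash
python3 -m crank '[{"linear":[-4,0,0],"dr":[0,0,-0.02]},{"linear":[-6,-0.7,0],"dr":[0,0,-0.035]},{"linear":[-7,-0.7,0],"dr":[0,0,-0.04]},{"linear":[-8,-0.9,0],"dr":[0,0,-0.046]},{"linear":[-9,-1,0],"dr":[0,0,-0.051]},{"linear":[-10,-1,0],"dr":[0,0,-0.057]},{"linear":[-10,-1,0],"dr":[0,0,-0.057]},{"linear":[-10,-1,0],"dr":[0,0,-0.057]},{"linear":[-10,-1,0],"dr":[0,0,-0.057]},{"linear":[-10,-1,0],"dr":[0,0,-0.057]},{"linear":[-10,-1,0],"dr":[0,0,-0.057]},{"linear":[-10,-1,0],"dr":[0,0,-0.057]}]'
python3 -c "
from h import *
t,r=door();print(t,r); togo([.44,.139,.092],yaw=.129-t+np.pi)"
```

```text
time: 16.9
tcp_pos: [0.4724, 0.0398, 0.0932]
orientation: [0.001, 0.415, 0.91, 0.0]
contact_force: [0.5, 0.6, -0.0]
width: -0.001
gripper_force: 0.3
1.0602932959321496 0.16336086344148484
t 16.9 tcp [0.4724 0.0398 0.0932] dr [0.0013 0.0015 0.0763] lin mm (cur axes) [96.0842 40.6411  1.0901] F [ 0.5065  0.5622 -0.0193] w -0.0010636641570998498 g 0.2601247035772758
```

```bash
python3 -m crank '[{"linear":[-10,-2.5,0],"dr":[0,0,-0.04]},{"linear":[-10,-2.5,0],"dr":[0,0,-0.04]},{"linear":[-10,-2.5,0],"dr":[0,0,-0.045]},{"linear":[-10,-2.5,0],"dr":[0,0,-0.057]},{"linear":[-10,-2.5,0],"dr":[0,0,-0.057]},{"linear":[-10,-2,0],"dr":[0,0,-0.057]},{"linear":[-9,-2,0],"dr":[0,0,-0.051]},{"linear":[-8,-1,0],"dr":[0,0,-0.046]},{"linear":[-7,-1,0],"dr":[0,0,-0.04]},{"linear":[-6,-0.5,0],"dr":[0,0,-0.035]}]'
python3 - <<'E'
from h import *
t,r=door();print(t,r); togo([.44,.139,.092],yaw=.129-t+np.pi)
E
```

```text
time: 17.73
tcp_pos: [0.5308, -0.0298, 0.0932]
orientation: [0.001, 0.193, 0.981, -0.0]
contact_force: [-0.7, -0.7, -0.1]
width: 0.004
gripper_force: 0.2
0.5206895365003794 0.16985915554824776
t 17.7333 tcp [ 0.5308 -0.0298  0.0932] dr [0.0001 0.002  0.0035] lin mm (cur axes) [147.8947 121.8521   0.9385] F [-0.6717 -0.7174 -0.079 ] w 0.004172619506113853 g 0.20233578935247465
```

```bash
python3 -m crank '[{"linear":[-6,-1,0],"dr":[0,0,-0.033]},{"linear":[-6,-1,0],"dr":[0,0,-0.035]},{"linear":[-6,-1,0],"dr":[0,0,-0.035]},{"linear":[-6,-1,0],"dr":[0,0,-0.035]},{"linear":[-5,-1,0],"dr":[0,0,-0.03]},{"linear":[-5,-1,0],"dr":[0,0,-0.03]},{"linear":[-4,-0.7,0],"dr":[0,0,-0.023]},{"linear":[-4,-0.5,0],"dr":[0,0,-0.023]},{"linear":[-3,-0.5,0],"dr":[0,0,-0.018]},{"linear":[-2,0,0],"dr":[0,0,-0.011]},{"linear":[0,0,0],"dr":[0,0,0]},{"linear":[0,0,0],"dr":[0,0,0]}]'
python3 - <<'E'
from h import *
t,r=door();print(t,r); togo([.44,.139,.092],yaw=.129-t+np.pi)
c=cam('top');save(c,'top2.png',(190,140,350,260),5)
E
```

```text
time: 18.73
tcp_pos: [0.5728, -0.0486, 0.0919]
orientation: [0.0, 0.058, 0.998, 0.0]
contact_force: [-0.6, -0.1, 0.2]
width: -0.004
gripper_force: 0.0
0.2532048030959575 0.1709831488279219
t 18.7333 tcp [ 0.5728 -0.0486  0.0919] dr [ 0.0002 -0.      0.008 ] lin mm (cur axes) [153.6546 170.9605  -0.0945] F [-0.5968 -0.0757  0.2094] w -0.0035608103256297955 g 0.0
```

View pics/top2.png

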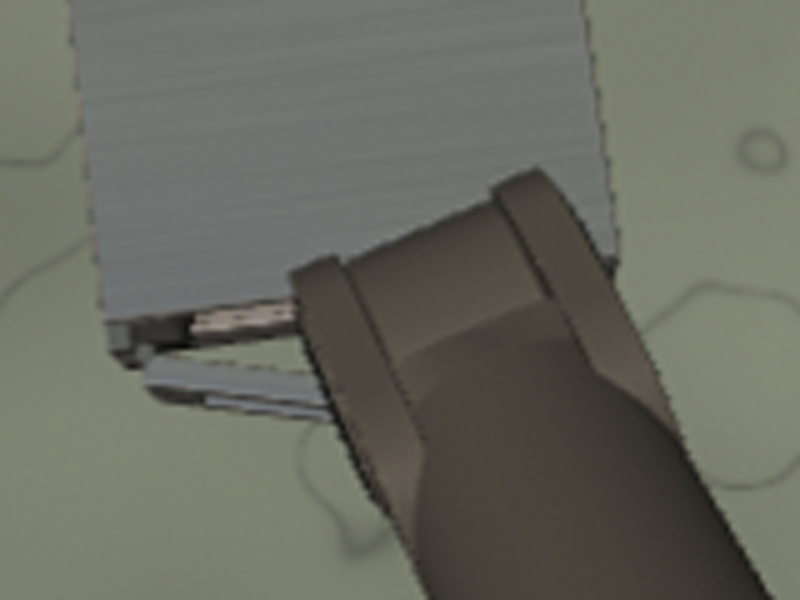

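The door follows the tool and is about 0.25 rad ajar at the lower left, (145,370)–(330,410). Now slow.

```bash
python3 -m crank '[{"linear":[-2.5,-0.4,0],"dr":[0,0,-0.01]},{"linear":[-2.5,-0.4,0],"dr":[0,0,-0.014]},{"linear":[-2.5,-0.4,0],"dr":[0,0,-0.014]},{"linear":[-2.5,-0.4,0],"dr":[0,0,-0.014]},{"linear":[-2.5,-0.4,0],"dr":[0,0,-0.014]},{"linear":[-2,-0.3,0],"dr":[0,0,-0.012]},{"linear":[-2,-0.3,0],"dr":[0,0,-0.012]},{"linear":[-2,-0.3,0],"dr":[0,0,-0.012]},{"linear":[0,0,0],"dr":[0,0,0]}]'; python3 -m crank '[{"linear":[-1,-0.1,0],"dr":[0,0,-0.006]},{"linear":[-1,-0.1,0],"dr":[0,0,-0.006]},{"linear":[-1,-0.1,0],"dr":[0,0,-0.006]},{"linear":[0,0,0],"dr":[0,0,0]}]'
python3 - <<'E'
from h import *
t,r=door();print(t,r); togo([.44,.139,.092],yaw=.129-t+np.pi)
E
```

```text
time: 19.53
tcp_pos: [0.5914, -0.0531, 0.0918]
orientation: [0.0, 0.006, 1.0, 0.0]
contact_force: [0.0, 0.7, 0.1]
width: -0.001
gripper_force: 0.0
time: 19.87
tcp_pos: [0.5942, -0.0533, 0.0919]
orientation: [0.0, -0.002, 1.0, 0.0]
contact_force: [0.6, 0.1, 0.3]
width: 0.001
gripper_force: 0.0
0.12656722316817326 0.17133890947879285
t 19.8667 tcp [ 0.5942 -0.0533  0.0919] dr [0.0001 0.0001 0.0022] lin mm (cur axes) [153.3163 193.0401  -0.1404] F [0.5845 0.0523 0.3153] w 0.0013141654956280882 g 0.0
```

```bash
python3 -m crank '[{"linear":[-1,-0.1,0],"dr":[0,0,-0.006]},{"linear":[-1,-0.1,0],"dr":[0,0,-0.006]},{"linear":[0,0,0],"dr":[0,0,0]}]' | grep -E 'tcp|contact'; python3 -m crank '[{"linear":[-1,-0.1,0],"dr":[0,0,-0.006]},{"linear":[-0.7,-0.1,0],"dr":[0,0,-0.004]},{"linear":[0,0,0],"dr":[0,0,0]}]'| grep -E 'tcp|contact'
```

```text
tcp_pos: [0.5962, -0.0535, 0.0918]
contact_force: [-0.2, -0.3, 0.5]
tcp_pos: [0.5979, -0.0537, 0.0918]
contact_force: [0.2, -0.1, -0.2]
```

```bash
python3 -m crank '[{"linear":[-0.7,-0.1,0],"dr":[0,0,-0.004]},{"linear":[-0.7,-0.1,0],"dr":[0,0,-0.004]},{"linear":[0,0,0],"dr":[0,0,0]}]'| grep -E 'tcp|contact'
```

```text
tcp_pos: [0.5993, -0.0538, 0.0918]
contact_force: [-0.5, -0.9, 0.2]
```

```bash
python3 -m crank '[{"linear":[-0.7,-0.1,0],"dr":[0,0,-0.004]},{"linear":[-0.7,-0.1,0],"dr":[0,0,-0.004]},{"linear":[0,0,0],"dr":[0,0,0]}]'| grep -E 'tcp|contact'
```

```text
tcp_pos: [0.6007, -0.054, 0.0918]
contact_force: [-0.6, 0.6, -0.6]
```

```bash
python3 -m crank '[{"linear":[-0.7,-0.1,0],"dr":[0,0,-0.004]},{"linear":[-0.7,-0.1,0],"dr":[0,0,-0.004]},{"linear":[0,0,0],"dr":[0,0,0]}]'| grep -E 'tcp|contact'
```

```text
tcp_pos: [0.6021, -0.0541, 0.0919]
contact_force: [-0.6, 0.8, -0.3]
```

```bash
python3 -m crank '[{"linear":[-0.7,-0.1,0],"dr":[0,0,-0.004]},{"linear":[-0.7,-0.1,0],"dr":[0,0,-0.004]},{"linear":[0,0,0],"dr":[0,0,0]}]'| grep -E 'tcp|contact'
```

```text
tcp_pos: [0.6034, -0.0543, 0.0918]
contact_force: [-1.2, 0.1, 1.0]
```

```bash
python3 -m crank '[{"linear":[-0.7,-0.1,0],"dr":[0,0,-0.004]},{"linear":[-0.7,-0.1,0],"dr":[0,0,-0.004]},{"linear":[0,0,0],"dr":[0,0,0]}]'| grep -E 'tcp|contact'
```

```text
tcp_pos: [0.6048, -0.0544, 0.0918]
contact_force: [-1.4, -0.0, 0.4]
```

```bash
python3 -m crank '[{"linear":[-0.6,0,0],"dr":[0,0,-0.004]},{"linear":[-0.6,0,0],"dr":[0,0,-0.004]},{"linear":[0,0,0],"dr":[0,0,0]}]'| grep -E 'tcp|contact'
```

```text
tcp_pos: [0.606, -0.0544, 0.0918]
contact_force: [-2.1, -0.7, 0.7]
```

```bash
python3 -m crank '[{"linear":[-0.6,0,0],"dr":[0,0,-0.004]},{"linear":[-0.6,0,0],"dr":[0,0,-0.004]},{"linear":[0,0,0],"dr":[0,0,0]}]'| grep -E 'tcp|contact'
```

```text
tcp_pos: [0.6072, -0.0543, 0.0918]
contact_force: [-1.6, -1.7, 0.1]
```

```bash
python3 -m crank '[{"linear":[-0.6,0,0],"dr":[0,0,-0.004]},{"linear":[-0.6,0,0],"dr":[0,0,-0.004]},{"linear":[0,0,0],"dr":[0,0,0]}]'| grep -E 'tcp|contact'
```

```text
tcp_pos: [0.6084, -0.0541, 0.0918]
contact_force: [-1.7, -1.2, -0.4]
```

```bash
python3 -m crank '[{"linear":[-0.6,-0.1,0],"dr":[0,0,-0.003]},{"linear":[-0.6,-0.1,0],"dr":[0,0,-0.003]},{"linear":[0,0,0],"dr":[0,0,0]}]'| grep -E 'tcp|contact'
```

```text
tcp_pos: [0.6096, -0.0542, 0.0918]
contact_force: [-2.1, -2.2, 0.2]
```

```bash
python3 -m crank '[{"linear":[-0.6,-0.1,0],"dr":[0,0,-0.003]},{"linear":[-0.6,-0.1,0],"dr":[0,0,-0.003]},{"linear":[0,0,0],"dr":[0,0,0]}]'| grep -E 'tcp|contact'; python3 -c "
from h import *
print(door())"
```

```text
tcp_pos: [0.6108, -0.0542, 0.0918]
contact_force: [-2.3, -1.6, -0.3]
(np.float64(0.0298796275845499), np.float64(0.17072021444983101))
```

```bash
python3 -m crank '[{"linear":[-0.6,-0.1,0],"dr":[0,0,-0.003]},{"linear":[-0.6,-0.1,0],"dr":[0,0,-0.003]},{"linear":[0,0,0],"dr":[0,0,0]}]'| grep -E 'tcp|contact'
```

```text
tcp_pos: [0.6117, -0.0543, 0.0918]
contact_force: [-5.7, -2.2, 2.3]
```

```bash
python3 -m crank '[{"linear":[-0.6,-0.1,0],"dr":[0,0,-0.003]},{"linear":[-0.6,-0.1,0],"dr":[0,0,-0.003]},{"linear":[0,0,0],"dr":[0,0,0]}]'| grep -E 'tcp|contact'
```

```text
tcp_pos: [0.6128, -0.0544, 0.0918]
contact_force: [-6.7, -1.0, 2.0]
```

```bash
python3 -m crank '[{"linear":[-0.6,-0.1,0],"dr":[0,0,-0.003]},{"linear":[-0.6,-0.1,0],"dr":[0,0,-0.003]},{"linear":[0,0,0],"dr":[0,0,0]}]'| grep -E 'tcp|contact'
```

```text
tcp_pos: [0.6139, -0.0544, 0.0918]
contact_force: [-7.2, -1.8, 3.7]
```

```bash
python3 -m crank '[{"linear":[-0.6,-0.1,0],"dr":[0,0,-0.003]},{"linear":[-0.6,-0.1,0],"dr":[0,0,-0.003]},{"linear":[0,0,0],"dr":[0,0,0]}]'| grep -E 'tcp|contact'
```

```text
tcp_pos: [0.6151, -0.0544, 0.0918]
contact_force: [-8.2, -1.0, 3.2]
```

```bash
python3 -m crank '[{"linear":[-0.6,-0.1,0],"dr":[0,0,-0.003]},{"linear":[-0.6,-0.1,0],"dr":[0,0,-0.003]},{"linear":[0,0,0],"dr":[0,0,0]}]'| grep -E 'tcp|contact'
```

```text
tcp_pos: [0.6162, -0.0544, 0.0918]
contact_force: [-8.1, -1.5, 4.1]
```

```bash
python3 -m crank '[{"linear":[-0.6,-0.1,0],"dr":[0,0,-0.003]},{"linear":[-0.6,-0.1,0],"dr":[0,0,-0.003]},{"linear":[0,0,0],"dr":[0,0,0]}]'| grep -E 'tcp|contact'
```

```text
tcp_pos: [0.6173, -0.0544, 0.0917]
contact_force: [-9.3, -0.8, 4.6]
```

```bash
python3 -m crank '[{"linear":[-0.5,-0.1,0],"dr":[0,0,-0.003]},{"linear":[-0.5,-0.1,0],"dr":[0,0,-0.003]},{"linear":[0,0,0],"dr":[0,0,0]}]'| grep -E 'tcp|contact'
```

```text
tcp_pos: [0.6184, -0.0545, 0.0918]
contact_force: [-8.6, -1.9, 4.4]
```

```bash
python3 -m crank '[{"linear":[-0.5,-0.1,0],"dr":[0,0,-0.003]},{"linear":[-0.5,-0.1,0],"dr":[0,0,-0.003]},{"linear":[0,0,0],"dr":[0,0,0]}]'| grep -E 'tcp|contact'
```

```text
tcp_pos: [0.6197, -0.0544, 0.0918]
contact_force: [-5.1, -0.8, 1.5]
```

```bash
python3 -m crank '[{"linear":[-0.5,-0.1,0],"dr":[0,0,-0.003]},{"linear":[-0.5,-0.1,0],"dr":[0,0,-0.003]},{"linear":[0,0,0],"dr":[0,0,0]}]'| grep -E 'tcp|contact';python3 -c "
from h import *
print(door())"
```

```text
tcp_pos: [0.6214, -0.0545, 0.0919]
contact_force: [-0.9, 1.0, -0.1]
(np.float64(-0.03164034608319079), np.float64(0.1708946126620357))
```

```bash
python3 -m crank '[{"linear":[-0.5,-0.1,0],"dr":[0,0,0]},{"linear":[-0.3,0,0],"dr":[0,0,0]},{"linear":[0,0,0],"dr":[0,0,0]}]'| grep -E 'tcp|contact'
```

```text
tcp_pos: [0.6224, -0.0546, 0.0921]
contact_force: [-0.5, -0.6, -1.3]
```

The force fell from about 9 N to about 0, as it should when the bolt snaps in. Back off and check that the door stays put.

```bash
python3 -m crank '[{"linear":[2,0,0],"dr":[0,0,0]},{"linear":[5,0,0],"dr":[0,0,0]},{"linear":[10,0,0],"dr":[0,0,0]},{"linear":[20,0,0],"dr":[0,0,0]},{"linear":[25,0,-10],"dr":[0,0,0]},{"linear":[30,0,-20],"dr":[0,0,0]},{"linear":[20,25,-30],"dr":[0,0,0]},{"linear":[0,35,-30],"dr":[0,0,0]},{"linear":[0,35,-30],"dr":[0,0,0]},{"linear":[0,35,-10],"dr":[0,0,0]},{"linear":[0,35,0],"dr":[0,0,0]},{"linear":[0,35,0],"dr":[0,0,0]}]'; python3 -m crank '[{"linear":[0,-35,0],"dr":[0,0,0]},{"linear":[0,-35,0],"dr":[0,0,0]},{"linear":[0,-35,0],"dr":[0,0,0]},{"linear":[0,-35,0],"dr":[0,0,0]},{"linear":[0,-35,0],"dr":[0,0,0]},{"linear":[0,-35,0],"dr":[0,0,0]},{"linear":[0,-35,0],"dr":[0,0,0]},{"linear":[0,-35,0],"dr":[0,0,0]},{"linear":[0,-35,0],"dr":[0,0,0]},{"linear":[0,-35,0],"dr":[0,0,0]},{"linear":[0,-25,0],"dr":[0,0,0]},{"linear":[0,0,0],"dr":[0,0,0]}]'
python3 - <<'E'
from h import *
a=cam('top');save(a,'top3.png',(190,140,350,260),5)
import pickle;pickle.dump(a,open('top3.pkl','wb'))
E
```

```text
time: 26.37
tcp_pos: [0.4816, 0.1184, 0.2154]
orientation: [0.001, -0.077, 0.997, -0.001]
contact_force: [0.3, -0.4, -0.0]
width: 0.002
gripper_force: 0.0
time: 27.37
tcp_pos: [0.5394, -0.2588, 0.2137]
orientation: [-0.0, -0.075, 0.997, -0.0]
contact_force: [-0.6, -0.0, -1.6]
width: 0.002
gripper_force: 0.0
```

View pics/top3.png

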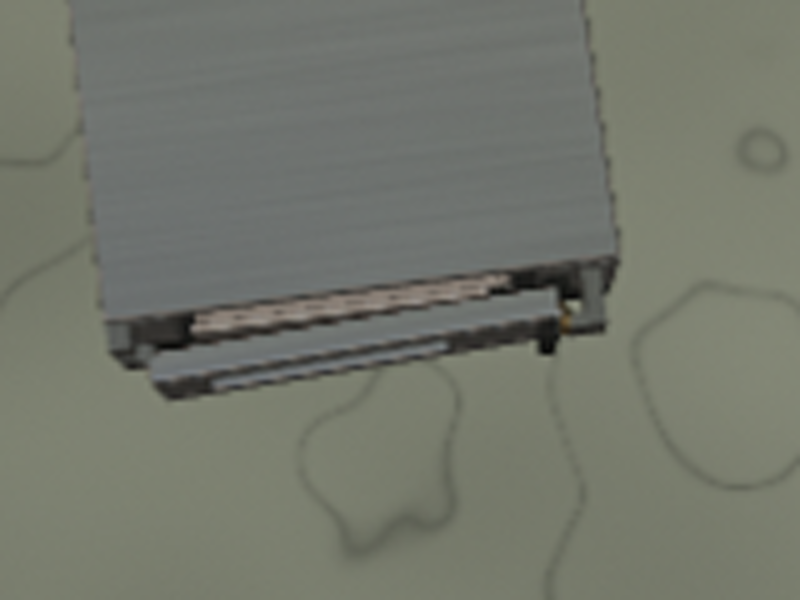

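The door is shut: its back edge runs (155,355)–(555,293), slightly past parallel with the case front. The brass bolt, at (565,318), sits inside the catch lip, and the door has stayed put with the arm clear. I'm handing it in.

```bash
python3 -c "
from bench import robot
print(robot.job_done())"
```

```text
the job is handed in; nothing more can be done
None
```

The job is handed in: the ragu tub was set upright in the tray, the tray slid to its stop, and the door eased shut at about 10 N peak and stayed latched with the arm clear; the judge gave no verdict.

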